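# Tip the standing pastel box into the taped rectangle

### The arm

A 6-joint arm with a two-finger parallel gripper is mounted at the origin on a cart in front of the work surface, level with it; the furniture and walls round the work are solid. World frame = base frame: x ahead of the robot, y to its left, z up, the work surface at z = 0. Lengths are in m, angles in rad, forces in N, time in s.
With the tool pointing down it reaches from about 0.3 to 0.775 m from the base axis. Payload 14.6 kg.
Tool frame: the origin (TCP) lies midway between the tips of the shut fingers; the grasp point (between the pads) lies 19 mm behind it; z points along the fingers, y is the direction in which the jaws open and shut (so a half turn about z gives the same grasp; the last joint's range is limited). The gripper opens to 94 mm and grips with 3 to 60 N. Pads are 16 mm wide; open, the fingers measure 119 mm over their backs; the gripper's body (75 mm by 177 mm) begins 78 mm behind the grasp point.
Start: joints at [1.236, 0.3, 1.521, -0, 1.321, -0.067], TCP at [0.146, 0.53, 0.205] pointing down, gripper open.
Joint ranges: [-3.03, 3.03], [-0.79, 2.21], [0.23, 2.52], [-1.04, 4.18], [0, 3.07], [-2.55, 2.55]. Speed limits (rad/s): [2.22, 2.22, 2.57, 3.14, 3.14, 3.14].

### API

Orientations are given as [roll, pitch, yaw] about the fixed x, y, z axes, in that order (R = Rz(yaw) Ry(pitch) Rx(roll)).
In Python, from station import readout, imaging, job gives the robot as it stands.
- The arm moves only by the tool arm_command, never from a script. Its argument "increments" is a list of rows, each an object with "gripper": the opening, from 0 (shut) to 1 (fully open); "slide": the shift along the world's x, y, z in m, a list of three; "yaw": the turn about the world's z in rad. A call has 1 to 8 rows; each row is the pose to reach, as a shift and turn from the pose commanded when the call began; what a row does not reach only later rows make up. A row lasts 1/8 s, in which the tool goes at most 62.5 mm and 10.7 degrees, less where a joint would pass 70% of its speed; a pose out of reach is approached as far as the arm can. A call with a gripper value outside its range is refused whole. The fingers move at their own pace and stop on an object; "grip_force" is the grip in N (left out, the last holds). Time passes only in rows, so rows that repeat a pose let the fingers close. It gives the time, the measured TCP pose, the force and the opening at its end, in the units of the state.
- readout.get_obs(): the state, without advancing time (a new reading comes with each control period).
- imaging.camera(name): name is "side" or "top" or "wrist"; returns a dict with "color" (480x640x3 uint8, red, green, blue), "mtx" (3x3 intrinsics, pixels), "rvec" (rotation vector, rad) and "tvec" (3), from world to camera coordinates, as OpenCV has them. Camera axes: x right, y down, z forward; pixel columns grow to the right and rows downward; lengths in m; the calibration is good to about 2 mm. A picture is of the moment at which its call begins. There is no depth.
- job.hand_in(): hands the job in, once; it reports no verdict.
The state is a dict: "time_s": time; "qpos": joint angles; "joint_vel": joint speeds; "tau": joint torques, N m; "ee_pos": TCP position; "eef_rot": TCP orientation; "force": force on the tool from outside, world axes, zero at the start; "moment": the same for the moment, N m; "grip_width": finger opening in m.
Only numpy, scipy, OpenCV 4.12 (cv2) and the standard library are available. Lean on these libraries where they do the work, as an engineer would, in place of code of your own. Each camera call takes 0.05 s, during which the arm holds its last target. There are 200 camera calls.

### The job

The wooden pastel box stands on its end, a little short of the rectangle of masking tape on the table. With the fingertips, slide it along upright until its foot has crossed the near strip of tape, then push high on the lid face so that it topples away from you and comes to rest flat, lid up, wholly inside the tape. Do not grip it or lift it, do not touch its back, and leave everything else on the table where it is.

Things in the scene. Friction and masses are not known exactly. Their poses are not given: they have to be found in the camera images.
- tape_frame: rectangle of pale masking tape stuck flat on the table (no thickness to speak of). Its clear opening is 200 mm long (its x axis) by 160 mm wide (its y axis); the strips are 16 mm wide and lie outside that. Origin: centre of the opening, on the table. x points the way the box is to be pushed and to fall, y to the left of that, z up.
- tape_near (a point): middle of the inner edge of the near tape strip: the point x = -100 mm, y = 0 of tape_frame, on the table.
- pastel_box: closed plain wooden box standing on its end: 50 mm thick (x), 110 wide (y), 150 tall (z); loose, 0.3 to 0.6 kg, rigid; small brass clasp on the top end. Origin: centre of the underside as it stands. Lid face (with a lighter panel) at x = -25 mm, back face at x = +25 mm; x is within 0.12 rad of tape_frame's x at the start. Pushed within 25 mm of the table it slides; pushed above 100 mm it tips.
- box_back: thin back panel of the pastel box, 110 x 150 mm, fixed to it; not to be touched by the fingers. Origin: middle of its lower edge; axes as the box.
- box_foot (a point): middle of the lower edge of the box's back: the edge about which it tips. It stays on the table throughout, and the tipped box lies from it 150 mm onward. The box goes over by itself once leaned about 19 degrees. At the start this edge is 20 to 50 mm short of the near strip's inner edge and up to 20 mm off the middle sideways.
- box_lid (a point): centre of the lid face (x = -25 mm, 75 mm up the box); 50 mm above the table when the box lies lid up.
- box_c1 (a point): corner of the box's back face (the face away from the lid), lower end (the end it stands on), +y side (origin at that corner). When the box lies lid up, all four corners of the back face are on the table
- box_c2 (a point): corner of the box's back face (the face away from the lid), lower end (the end it stands on), -y side (origin at that corner). When the box lies lid up, all four corners of the back face are on the table
- box_c3 (a point): corner of the box's back face (the face away from the lid), upper end, +y side (origin at that corner). When the box lies lid up, all four corners of the back face are on the table
- box_c4 (a point): corner of the box's back face (the face away from the lid), upper end, -y side (origin at that corner). When the box lies lid up, all four corners of the back face are on the table
- dipper: bystander: small open round metal tin, 50 mm across, 21 mm tall, beside the tape. Origin: centre of its underside.
- cork_block: bystander: cork sanding block 40 x 70 x 24 mm, lying beside the tape. Origin: centre of its underside.
- rubber: bystander: grey kneaded rubber, 26 x 42 x 12 mm, lying right of the way to the tape. Origin: centre of its underside.
- jar: bystander: square glass jar with a black lid, 79 x 79 x 114 mm, standing left of the way to the tape. Origin: centre of its underside.
- big_dipper: bystander: larger open round metal tin, 60 mm across, 33 mm tall, to the right of the tape. Origin: centre of its underside.

How it is judged:
On the way, in this order (a step that is already met when the one before it is completed fails the run):
1. the box stands upright with the lower edge of its back over the near strip, inside the opening (angle between pastel_box's own z axis and vertical below 0.08 rad and x of box_foot in the frame of tape_frame between -0.104 and -0.04 m), for 0.2 s.
2. the box lies flat, lid up, inside the tape (x of box_c1 in the frame of tape_frame between -0.104 and 0.104 m and y of box_c1 in the frame of tape_frame between -0.084 and 0.084 m and height (world z) of each of box_c1, box_c2, box_c3, box_c4 below 0.008 m and x of box_c2 in the frame of tape_frame between -0.104 and 0.104 m and y of box_c2 in the frame of tape_frame between -0.084 and 0.084 m and x of box_c3 in the frame of tape_frame between -0.104 and 0.104 m and y of box_c3 in the frame of tape_frame between -0.084 and 0.084 m and x of box_c4 in the frame of tape_frame between -0.104 and 0.104 m and y of box_c4 in the frame of tape_frame between -0.084 and 0.084 m and height (world z) of box_lid above 0.044 m), for 0.2 s.
At the end, for the whole second after the job is handed in: The box lies flat on its back, lid up, at rest, with all four corners of its back inside the 200 x 160 mm opening of the tape (4 mm of overlap onto the tape is allowed) (all of step 2 and linear speed of pastel_box below 0.01 m/s); the robot touches nothing.
It fails at once if the lower edge of the box's back leaves the table by more than 20 mm (lifted, carried, or tipped towards the robot) (height (world z) of box_foot above 0.02 m).
It fails at once if the fingers touch the back of the box (as a grip round it would) (contact force between the fingers and box_back above 0.5 N).
It fails at once if the arm or the gripper's body, rather than the fingers, pushes the box (contact force between the arm and pastel_box above 1 N).
It fails at once if a bystander (tin, cork block, rubber, jar, larger tin) is moved by more than 15 mm (distance of any of dipper, cork_block, rubber, jar, big_dipper from where it was at the start of the episode above 0.015 m).
It also fails if it takes over 48 s, if anything falls off the work surface, if the arm or the gripper's body presses on something with over 40 N, if the wrist force passes 120 N, or if a joint passes its speed limit or range.

## Working session

There is one attempt and no reset: what is moved stays moved. The work goes in short steps, Python scripts to look and compute and a tool call to move; the robot and the scene stay as the last step left them, time stands still between calls to the robot, and variables do not carry over. Pictures are saved under pics/ and viewed, about 8 in all and at most 12, crops included, and the job is handed in when it is done.

Besides the shell and the picture viewer there is one more tool, called after ">>>" by a JSON object that holds its "api" and its "payload", one argument or row to a line. arm_command: Moves the arm, as the interface text tells. Its arguments: {"type":"object","properties":{"increments":{"type":"array","items":{"type":"object","properties":{"gripper":{"type":"number"},"slide":{"type":"array","items":{"type":"number"}},"yaw":{"type":"number"}}}},"grip_force":{"type":"number"}},"required":["increments"]}

```bash
mkdir -p pics; cat > h.py <<'E'
import numpy as np, cv2
from station import readout, imaging, job
def snap(name, fn):
    c=imaging.camera(name); cv2.imwrite(f'pics/{fn}.png',c['color'][:,:,::-1]); np.savez(f'pics/{fn}.npz',**c); return c
def ray(c,pts,z):
    K,rv,t=np.array(c['mtx']),np.array(c['rvec']).reshape(3),np.array(c['tvec']).reshape(3)
    R=cv2.Rodrigues(rv)[0]; o=-R.T@t; out=[]
    for p,zz in zip(pts,np.broadcast_to(z,len(pts))):
        d=R.T@np.linalg.inv(K)@np.array([p[0],p[1],1.]); out.append(o+d*(zz-o[2])/d[2])
    return np.array(out)
def proj(c,P):
    return cv2.projectPoints(np.array(P,float),np.array(c['rvec'],float),np.array(c['tvec'],float),np.array(c['mtx'],float),None)[0].reshape(-1,2)
E
python3 - <<'E'
from h import *
np.set_printoptions(precision=4,suppress=True)
for n in('top','side'):
    c=snap(n,n+'0'); R=cv2.Rodrigues(np.array(c['rvec'],float))[0]; print(n,c['mtx'],-R.T@np.array(c['tvec']).reshape(3), R[2])
print(readout.get_obs())
E
```

```text
top [[502.4805   0.     325.8534]
 [  0.     502.4805 235.5768]
 [  0.       0.       1.    ]] [0.306  0.3269 0.9353] [ 0.2046 -0.0027 -0.9788]
side [[593.8711   0.     320.2242]
 [  0.     593.8711 240.4676]
 [  0.       0.       1.    ]] [ 0.2839 -0.4274  0.6568] [ 0.219   0.7717 -0.5971]
{'time_s': 0.1, 'qpos': array([ 1.2364,  0.3004,  1.5215, -0.    ,  1.3207, -0.0666]), 'joint_vel': array([-0.0004, -0.0013, -0.002 ,  0.0012,  0.0009, -0.0006]), 'tau': array([  0.0013, -53.2637, -35.3289,   0.071 ,   0.0235,  -0.0001]), 'ee_pos': array([0.1455, 0.5302, 0.205 ]), 'eef_rot': array([-3.1406, -0.0001,  2.8738]), 'force': array([-0.1789, -0.3437,  0.3207]), 'moment': array([ 0.0388, -0.0219, -0.0093]), 'grip_width': 0.09429055938929788}
```

View pics/top0.png

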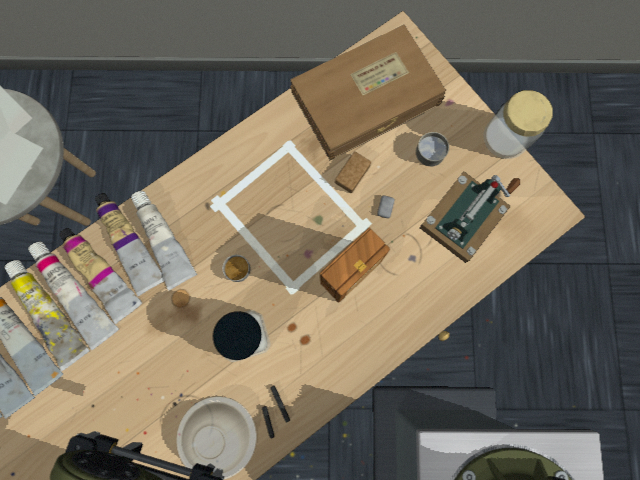

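View pics/side0.png

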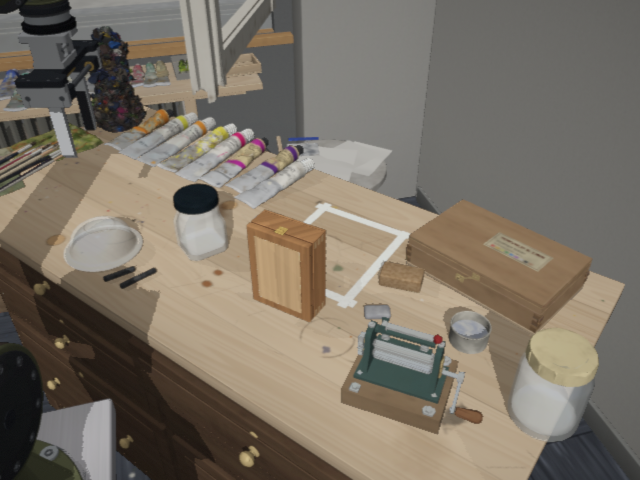

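```bash
python3 - <<'E'
import cv2
a=cv2.imread('pics/top0.png')[135:305,205:400]; cv2.imwrite('pics/topc.png',cv2.resize(a,None,fx=3.5,fy=3.5,interpolation=cv2.INTER_CUBIC))
a=cv2.imread('pics/side0.png')[195:325,240:420]; cv2.imwrite('pics/sidec.png',cv2.resize(a,None,fx=4,fy=4,interpolation=cv2.INTER_CUBIC))
E
```

```text
(no output)
```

View pics/topc.png

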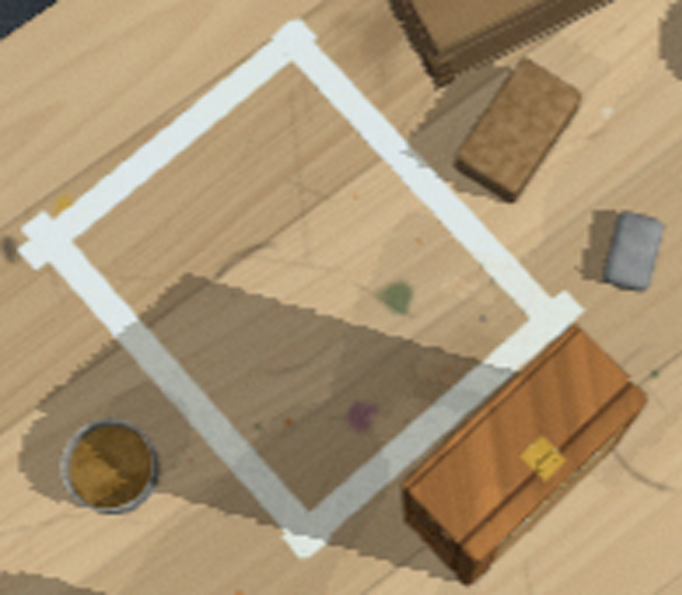

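View pics/sidec.png

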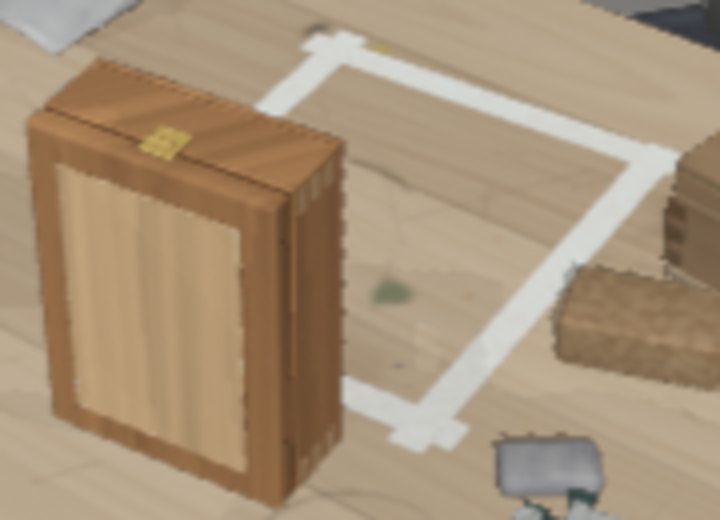

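```bash
cat > fit.py <<'E'
from h import *
from scipy.optimize import least_squares
np.set_printoptions(precision=4,suppress=True)
def mk(x,y,a,P):
    c,s=np.cos(a),np.sin(a); P=np.array(P,float); return np.c_[x+c*P[:,0]-s*P[:,1],y+s*P[:,0]+c*P[:,1],P[:,2]]
def fit(obs,x0):
    f=lambda v:np.concatenate([(proj(c,mk(*v,P))-p).ravel() for c,P,p in obs])
    r=least_squares(f,x0,loss='soft_l1'); print(r.x); print(f(r.x).reshape(-1,2)); return r.x
def pix(q,s,o): return (np.array(q,float)+.5)/s-.5+np.array(o)
E
cat > m1.py <<'E'
from fit import *
T=np.load('pics/top0.npz');S=np.load('pics/side0.npz')
tp=pix([(296,63),(74,236),(303,511),(528,316)],3.5,(205,135))
tape=[(T,[(.1,-.08,0),(.1,.08,0),(-.1,.08,0),(-.1,-.08,0)],tp),
 (S,[(.1,.08,0),(.1,-.08,0),(-.1,-.08,0)],pix([(343,68),(628,163),(412,402)],4,(240,195)))]
w=ray(T,tp,0);print(w,np.linalg.norm(w-np.roll(w,1,0),axis=1))
a0=np.arctan2(*(w[0]-w[3])[[1,0]]);t=fit(tape,[*w.mean(0)[:2],a0])
h=.15;L=-.025;B=.025;Y=.055
box=[(T,[(B,Y,h),(B,-Y,h),(L,-Y,h),(L,Y,h),(L,Y,0)],pix([(405,488),(577,328),(647,395),(463,548),(470,582)],3.5,(205,135))),
 (S,[(B,Y,h),(B,-Y,h),(L,-Y,h),(L,Y,h),(L,Y,0),(L,-Y,0),(B,-Y,0)],pix([(98,60),(343,143),(285,200),(28,122),(53,413),(278,507),(343,440)],4,(240,195)))]
b=fit(box,[*(mk(*t,[(-.15,0,0)])[0,:2]),t[2]])
f=mk(*b,[(B,0,0)])[0,:2]-t[:2];c,s=np.cos(t[2]),np.sin(t[2])
print('foot in tape',c*f[0]+s*f[1],-s*f[0]+c*f[1],'dyaw',b[2]-t[2])
for n,p,z in(('jar',(238,335),.114),('rubber',(385,206),.012),('cork',(353,171),.024),('dip',(237,268),.02),('big',(432,149),.033)):
    q=ray(T,[p],z)[0,:2];g=q-t[:2];print(n,q,c*g[0]+s*g[1],-s*g[0]+c*g[1])
E
python3 m1.py
```

```text
[[0.6678 0.3973 0.    ]
 [0.5663 0.5175 0.    ]
 [0.4152 0.3885 0.    ]
 [0.5226 0.2678 0.    ]] [0.1946 0.1573 0.1987 0.1616]
[0.5417 0.3925 0.7156]
[[-0.1917 -0.8719]
 [-0.5539  0.7965]
 [ 0.6694  0.761 ]
 [ 0.6899  1.9673]
 [ 0.6648 -2.4394]
 [ 1.3573 -0.6228]
 [-0.0391 -0.2071]]
[0.4307 0.2775 0.7636]
[[-0.8908 -1.5783]
 [-0.1233 -2.7303]
 [ 1.9155  0.4065]
 [ 4.5555  4.4443]
 [-0.2213  1.8257]
 [ 0.3442 -2.4174]
 [ 0.8353 -2.5688]
 [-2.2441  0.9663]
 [-1.2636 -1.8373]
 [-0.2853  0.4088]
 [ 0.9795  0.6678]
 [ 0.6214 -1.459 ]]
foot in tape -0.13425078887107633 -0.01279614144035817 dyaw 0.04797015157392559
jar [0.314  0.4646] -0.12450162018577723 0.20377650525020938
rubber [0.5571 0.2122] -0.10670449080842928 -0.14614045880977902
cork [0.6224 0.2733] -0.017298913728082087 -0.14284692226520335
dip [0.4355 0.4871] -0.01803943290877378 0.14105739685732588
big [0.6642 0.1231] -0.08429614385483755 -0.28366162071104734
```

>>> {"api": "arm_command", "payload": {
  "increments": [
    {"slide": [0.03,-0.037,0],"yaw": -0.18,"gripper": 0.6},
    {"slide": [0.06,-0.074,0],"yaw": -0.36,"gripper": 0.6},
    {"slide": [0.09,-0.111,0],"yaw": -0.54,"gripper": 0.6},
    {"slide": [0.12,-0.148,0],"yaw": -0.72,"gripper": 0.6},
    {"slide": [0.15,-0.185,0],"yaw": -0.9,"gripper": 0.6},
    {"slide": [0.18,-0.222,0],"yaw": -1.08,"gripper": 0.6},
    {"slide": [0.21,-0.259,0],"yaw": -1.26,"gripper": 0.6},
    {"slide": [0.239,-0.296,0],"yaw": -1.44,"gripper": 0.6}
  ]
}}

```text
time_s: 1.1
ee_pos: [0.3852, 0.233, 0.2054]
eef_rot: [-3.141, 0.0, 1.428]
force: [-0.0, 0.5, 0.2]
grip_width: 0.0565
```

>>> {"api": "arm_command", "payload": {
  "increments": [
    {"slide": [0,0,0],"yaw": -0.17,"gripper": 0.6},
    {"slide": [0,0,0],"yaw": -0.34,"gripper": 0.6},
    {"slide": [0,0,-0.01],"yaw": -0.51,"gripper": 0.6},
    {"slide": [0,0,-0.04],"yaw": -0.68,"gripper": 0.6},
    {"slide": [0,0,-0.08],"yaw": -0.68,"gripper": 0.6},
    {"slide": [0,0,-0.12],"yaw": -0.68,"gripper": 0.6},
    {"slide": [0,0,-0.14],"yaw": -0.68,"gripper": 0.6},
    {"slide": [0,0,-0.14],"yaw": -0.68,"gripper": 0.6}
  ]
}}

```text
time_s: 2.1
ee_pos: [0.3838, 0.234, 0.0643]
eef_rot: [-3.141, 0.003, 0.754]
force: [-0.5, -0.2, 0.4]
grip_width: 0.0566
```

```bash
python3 - <<'E'
from h import *
print(readout.get_obs()); snap('side','side1')
E
```

```text
{'time_s': 2.1, 'qpos': array([ 4.66007498e-01,  2.63535820e-01,  1.93456094e+00, -1.86783621e-06,
        9.46534420e-01,  1.28303157e+00]), 'joint_vel': array([ 0.00200017, -0.03842235, -0.03302018, -0.00018801,  0.02619588,
       -0.00052653]), 'tau': array([-3.34573933e-02, -4.17802513e+01, -2.67609608e+01,  2.73964356e-02,
       -5.95016833e-01, -3.32768820e-05]), 'ee_pos': array([0.383763  , 0.23398293, 0.06434229]), 'eef_rot': array([-3.14073174e+00,  2.91401645e-03,  7.53774606e-01]), 'force': array([-0.53843697, -0.22856289,  0.42262163]), 'moment': array([0.01202269, 0.03924868, 0.01043134]), 'grip_width': 0.05662728718457152}
```

View pics/side1.png

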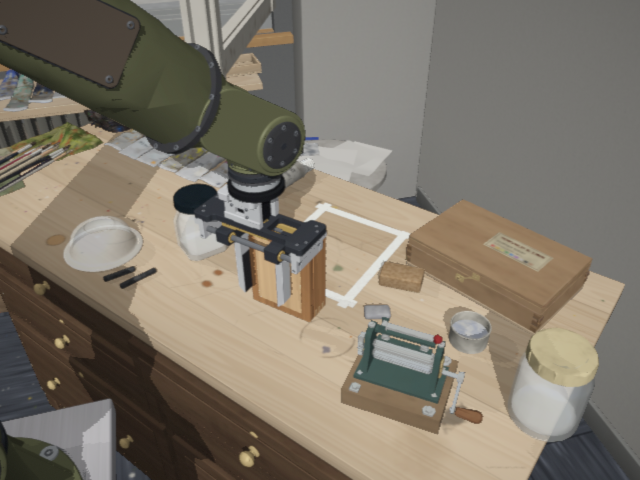

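>>> {"api": "arm_command", "payload": {
  "increments": [
    {"slide": [0.0036,0.0035,0]},
    {"slide": [0.0072,0.0069,0]},
    {"slide": [0.0094,0.009,0]},
    {"slide": [0.0108,0.0104,0]},
    {"slide": [0.0123,0.0118,0]},
    {"slide": [0.0137,0.0131,0]},
    {"slide": [0.0144,0.0138,0]},
    {"slide": [0.0144,0.0138,0]}
  ]
}}

```text
invalid input
```

>>> {"api": "arm_command", "payload": {
  "increments": [
    {"slide": [0.004,0.004,0],"yaw": 0,"gripper": 0.6},
    {"slide": [0.007,0.007,0],"yaw": 0,"gripper": 0.6},
    {"slide": [0.009,0.009,0],"yaw": 0,"gripper": 0.6},
    {"slide": [0.011,0.01,0],"yaw": 0,"gripper": 0.6},
    {"slide": [0.012,0.012,0],"yaw": 0,"gripper": 0.6},
    {"slide": [0.014,0.013,0],"yaw": 0,"gripper": 0.6},
    {"slide": [0.014,0.013,0],"yaw": 0,"gripper": 0.6},
    {"slide": [0.014,0.013,0],"yaw": 0,"gripper": 0.6}
  ]
}}

```text
time_s: 3.15
ee_pos: [0.3985, 0.2473, 0.0654]
eef_rot: [-3.142, 0.0, 0.754]
force: [0.3, 0.4, -0.3]
grip_width: 0.0567
```

Advance with slight downward drift, 6 mm more.

>>> {"api": "arm_command", "payload": {
  "increments": [
    {"slide": [0.001,0.001,-0.001],"yaw": 0,"gripper": 0.6},
    {"slide": [0.002,0.002,-0.002],"yaw": 0,"gripper": 0.6},
    {"slide": [0.003,0.003,-0.003],"yaw": 0,"gripper": 0.6},
    {"slide": [0.004,0.0035,-0.0035],"yaw": 0,"gripper": 0.6},
    {"slide": [0.0045,0.004,-0.004],"yaw": 0,"gripper": 0.6}
  ]
}}

```text
time_s: 3.78
ee_pos: [0.4031, 0.2514, 0.0614]
eef_rot: [-3.142, 0.0, 0.754]
force: [-0.3, 0.3, 0.3]
grip_width: 0.0562
```

>>> {"api": "arm_command", "payload": {
  "increments": [
    {"slide": [0.001,0.001,0],"yaw": 0,"gripper": 0.6},
    {"slide": [0.002,0.002,0],"yaw": 0,"gripper": 0.6},
    {"slide": [0.003,0.003,-0.0003],"yaw": 0,"gripper": 0.6},
    {"slide": [0.004,0.004,-0.0006],"yaw": 0,"gripper": 0.6},
    {"slide": [0.005,0.005,-0.001],"yaw": 0,"gripper": 0.6}
  ]
}}

```text
time_s: 4.4
ee_pos: [0.408, 0.2564, 0.0604]
eef_rot: [-3.142, 0.0, 0.754]
force: [-3.2, -3.6, 2.8]
grip_width: 0.0563
```

>>> {"api": "arm_command", "payload": {
  "increments": [
    {"slide": [0.001,0.001,-0.0003],"yaw": 0,"gripper": 0.6},
    {"slide": [0.002,0.002,-0.0006],"yaw": 0,"gripper": 0.6},
    {"slide": [0.003,0.003,-0.001],"yaw": 0,"gripper": 0.6}
  ]
}}

```text
time_s: 4.78
ee_pos: [0.4112, 0.2595, 0.0595]
eef_rot: [3.142, -0.0, 0.754]
force: [-2.6, -2.7, 3.9]
grip_width: 0.0562
```

```bash
python3 - <<'E'
from h import *
c=snap('side','side2'); a=np.load('pics/side1.npz')['color']
r=np.hstack([x[200:330,235:345,::-1] for x in(a,c['color'])]); cv2.imwrite('pics/cmp.png',cv2.resize(r,None,fx=3.6,fy=3.6,interpolation=cv2.INTER_CUBIC))
E
```

```text
(no output)
```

View pics/cmp.png

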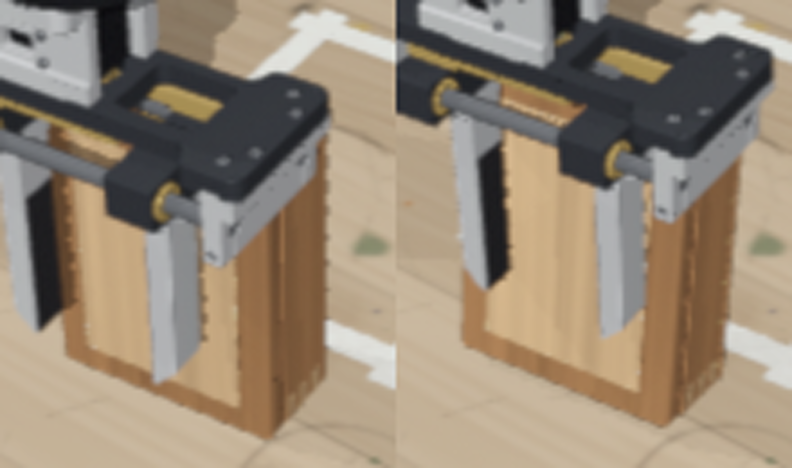

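>>> {"api": "arm_command", "payload": {
  "increments": [
    {"slide": [-0.001,-0.001,0],"yaw": 0,"gripper": 0.6},
    {"slide": [-0.002,-0.002,0],"yaw": 0,"gripper": 0.6},
    {"slide": [-0.004,-0.004,0.0005],"yaw": 0,"gripper": 0.6},
    {"slide": [-0.006,-0.006,0.0005],"yaw": 0,"gripper": 0.8},
    {"slide": [-0.006,-0.006,0.0005],"yaw": 0,"gripper": 0.8},
    {"slide": [-0.005,-0.005,0.0005],"yaw": 0,"gripper": 0.8},
    {"slide": [-0.004,-0.004,0.0005],"yaw": 0,"gripper": 0.8}
  ]
}}

```text
time_s: 5.7
ee_pos: [0.407, 0.2553, 0.06]
eef_rot: [-3.142, 0.001, 0.754]
force: [-3.3, -4.6, 2.9]
grip_width: 0.0751
```

>>> {"api": "arm_command", "payload": {
  "increments": [
    {"slide": [0.001,0.001,0],"yaw": 0.06,"gripper": 0.8},
    {"slide": [0.002,0.002,0],"yaw": 0.12,"gripper": 0.8},
    {"slide": [0.002,0.002,0],"yaw": 0.06,"gripper": 0.8},
    {"slide": [0.003,0.003,0],"yaw": 0,"gripper": 0.8},
    {"slide": [0.004,0.004,0],"yaw": -0.06,"gripper": 0.8},
    {"slide": [0.005,0.005,0],"yaw": -0.12,"gripper": 0.8},
    {"slide": [0.005,0.005,0],"yaw": -0.06,"gripper": 0.8},
    {"slide": [0.006,0.006,0],"yaw": 0,"gripper": 0.8}
  ]
}}

```text
time_s: 6.7
ee_pos: [0.4131, 0.2614, 0.0598]
eef_rot: [3.142, 0.0, 0.756]
force: [-1.8, -2.6, 2.1]
grip_width: 0.0751
```

```bash
python3 - <<'E'
from h import *
c=snap('side','side3'); a=np.load('pics/side2.npz')['color']
r=np.hstack([x[200:330,235:345,::-1] for x in(a,c['color'])]); cv2.imwrite('pics/cmp2.png',cv2.resize(r,None,fx=3.6,fy=3.6,interpolation=cv2.INTER_CUBIC))
E
```

```text
(no output)
```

View pics/cmp2.png

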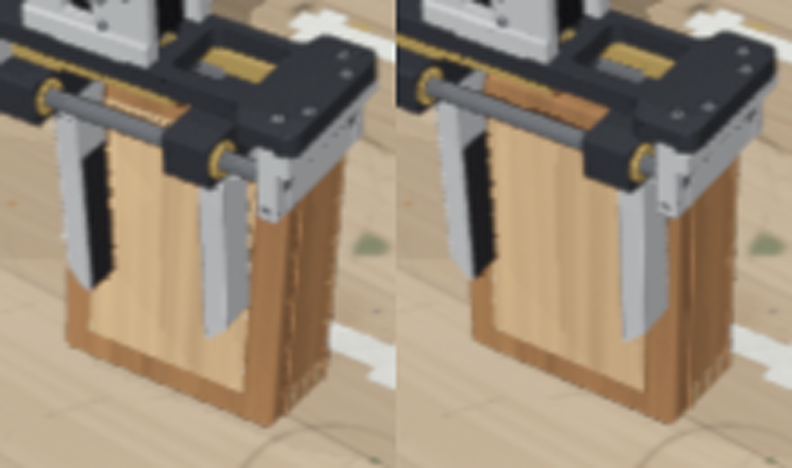

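>>> {"api": "arm_command", "payload": {
  "increments": [
    {"slide": [-0.004,-0.004,0.001],"yaw": 0.0,"gripper": 0.8},
    {"slide": [-0.001,-0.001,0.003],"yaw": 0.07,"gripper": 0.8},
    {"slide": [0.001,0.001,0.0025],"yaw": 0.14,"gripper": 0.8},
    {"slide": [0.002,0.002,0.002],"yaw": 0.07,"gripper": 0.8},
    {"slide": [0.003,0.003,0.0015],"yaw": 0,"gripper": 0.8},
    {"slide": [0.004,0.004,0.001],"yaw": -0.07,"gripper": 0.8},
    {"slide": [0.005,0.005,0.0005],"yaw": -0.14,"gripper": 0.8},
    {"slide": [0.005,0.005,0],"yaw": -0.07,"gripper": 0.8}
  ]
}}

```text
time_s: 7.75
ee_pos: [0.418, 0.2664, 0.0601]
eef_rot: [-3.142, -0.001, 0.683]
force: [-1.8, -1.3, -0.5]
grip_width: 0.0754
```

>>> {"api": "arm_command", "payload": {
  "increments": [
    {"slide": [-0.004,-0.004,0.001],"yaw": 0.0,"gripper": 0.8},
    {"slide": [-0.001,-0.001,0.003],"yaw": 0.08,"gripper": 0.8},
    {"slide": [0.001,0.001,0.0025],"yaw": 0.16,"gripper": 0.8},
    {"slide": [0.003,0.003,0.002],"yaw": 0.21,"gripper": 0.8},
    {"slide": [0.004,0.004,0.0015],"yaw": 0.14,"gripper": 0.8},
    {"slide": [0.005,0.005,0.001],"yaw": 0.07,"gripper": 0.8},
    {"slide": [0.006,0.006,0.0005],"yaw": 0,"gripper": 0.8},
    {"slide": [0.006,0.006,0],"yaw": 0.07,"gripper": 0.8}
  ]
}}

```text
time_s: 8.75
ee_pos: [0.4238, 0.2722, 0.0601]
eef_rot: [-3.142, -0.0, 0.752]
force: [-3.6, -4.6, -3.8]
grip_width: 0.0753
```

>>> {"api": "arm_command", "payload": {
  "increments": [
    {"slide": [-0.006,-0.006,0],"yaw": 0.0,"gripper": 0.8},
    {"slide": [-0.006,-0.006,0],"yaw": 0.0,"gripper": 0.8}
  ]
}}

```text
time_s: 9.0
ee_pos: [0.4176, 0.2659, 0.0601]
eef_rot: [-3.142, -0.0, 0.751]
force: [-0.4, 0.4, -1.3]
grip_width: 0.0751
```

```bash
python3 - <<'E'
from h import *
c=snap('side','side4'); t=snap('top','top4'); a=np.load('pics/side3.npz')['color']
r=np.hstack([c['color'][200:330,235:345,::-1],t['color'][200:330,300:410,::-1]]); cv2.imwrite('pics/cmp3.png',cv2.resize(r,None,fx=3.6,fy=3.6,interpolation=cv2.INTER_CUBIC))
E
```

```text
(no output)
```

View pics/cmp3.png

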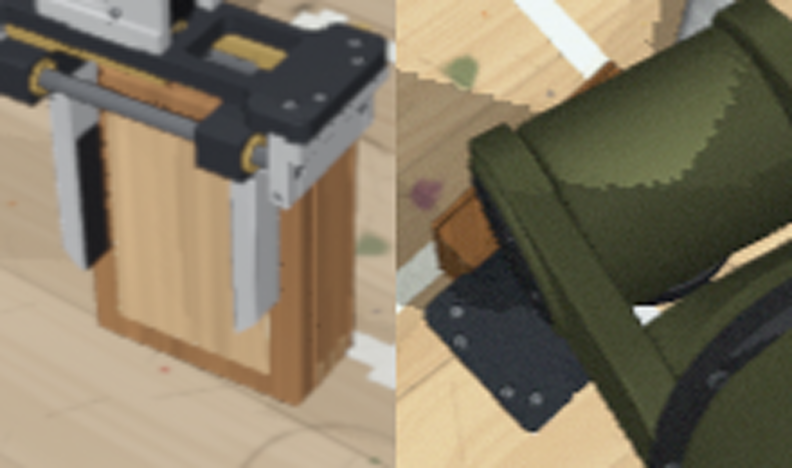

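```bash
cat > m2.py <<'E'
from fit import *
import sys,json
def foot(fn,pts,s,o):
    S=np.load(fn);L=-.025;B=.025;Y=.055
    b=fit([(S,[(L,Y,0),(L,-Y,0),(B,-Y,0)],pix(pts,s,o))],[.45,.30,.76])
    t=np.array([.5417,.3925,.7156]);f=mk(*b,[(B,0,0)])[0,:2]-t[:2];c,s=np.cos(t[2]),np.sin(t[2])
    print(fn,'foot',c*f[0]+s*f[1],-s*f[0]+c*f[1],'dyaw',b[2]-t[2])
E
python3 -c "
from m2 import *
foot('pics/side0.npz',[(53,413),(278,507),(343,440)],4,(240,195))
foot('pics/side4.npz',[(97,325),(300,403),(354,345)],3.6,(235,200))"
```

```text
[0.4304 0.2775 0.737 ]
[[-0.2654 -0.2334]
 [-0.0625  1.0975]
 [ 0.3348 -0.7732]]
pics/side0.npz foot -0.13442066707025735 -0.013238396901912648 dyaw 0.02142471528044365
[0.4484 0.2942 0.7583]
[[-0.3673 -0.2526]
 [-0.0541  1.2246]
 [ 0.4322 -0.8412]]
pics/side4.npz foot -0.10994379455381638 -0.011954288004938335 dyaw 0.04270440165800049
```

>>> {"api": "arm_command", "payload": {
  "increments": [
    {"slide": [0.003,0.003,0.003],"yaw": 0.07,"gripper": 0.8},
    {"slide": [0.006,0.005,0.003],"yaw": 0.14,"gripper": 0.8},
    {"slide": [0.007,0.006,0.0025],"yaw": 0.07,"gripper": 0.8},
    {"slide": [0.008,0.007,0.002],"yaw": 0.0,"gripper": 0.8},
    {"slide": [0.009,0.008,0.0015],"yaw": -0.07,"gripper": 0.8},
    {"slide": [0.011,0.01,0.001],"yaw": -0.14,"gripper": 0.8},
    {"slide": [0.012,0.011,0.0005],"yaw": -0.07,"gripper": 0.8},
    {"slide": [0.013,0.012,0],"yaw": 0,"gripper": 0.8}
  ]
}}

```text
time_s: 10.1
ee_pos: [0.4309, 0.2781, 0.0599]
eef_rot: [3.142, 0.001, 0.755]
force: [-1.2, -3.8, 1.8]
grip_width: 0.075
```

>>> {"api": "arm_command", "payload": {
  "increments": [
    {"slide": [-0.004,-0.004,0.001],"yaw": 0.0,"gripper": 0.8},
    {"slide": [-0.001,-0.001,0.003],"yaw": 0.07,"gripper": 0.8},
    {"slide": [0.001,0.001,0.0025],"yaw": 0.14,"gripper": 0.8},
    {"slide": [0.002,0.002,0.002],"yaw": 0.07,"gripper": 0.8},
    {"slide": [0.003,0.003,0.0015],"yaw": 0,"gripper": 0.8},
    {"slide": [0.004,0.004,0.001],"yaw": -0.07,"gripper": 0.8},
    {"slide": [0.005,0.005,0.0005],"yaw": -0.14,"gripper": 0.8},
    {"slide": [0.006,0.006,0],"yaw": -0.07,"gripper": 0.8}
  ]
}}

```text
time_s: 11.1
ee_pos: [0.4369, 0.2843, 0.0601]
eef_rot: [-3.142, -0.0, 0.681]
force: [0.1, 0.3, 0.2]
grip_width: 0.075
```

>>> {"api": "arm_command", "payload": {
  "increments": [
    {"slide": [-0.004,-0.004,0.001],"yaw": 0.0,"gripper": 0.8},
    {"slide": [-0.001,-0.001,0.003],"yaw": 0.08,"gripper": 0.8},
    {"slide": [0.001,0.001,0.0025],"yaw": 0.16,"gripper": 0.8},
    {"slide": [0.003,0.003,0.002],"yaw": 0.21,"gripper": 0.8},
    {"slide": [0.004,0.004,0.0015],"yaw": 0.14,"gripper": 0.8},
    {"slide": [0.005,0.005,0.001],"yaw": 0.07,"gripper": 0.8},
    {"slide": [0.006,0.006,0.0005],"yaw": 0,"gripper": 0.8},
    {"slide": [0.006,0.006,0],"yaw": 0.07,"gripper": 0.8}
  ]
}}

```text
time_s: 12.1
ee_pos: [0.4427, 0.2901, 0.0601]
eef_rot: [-3.142, -0.0, 0.751]
force: [-0.4, 0.8, 0.5]
grip_width: 0.0755
```

>>> {"api": "arm_command", "payload": {
  "increments": [
    {"slide": [-0.005,-0.005,0],"yaw": 0.0,"gripper": 0.8},
    {"slide": [-0.01,-0.01,0],"yaw": 0.0,"gripper": 0.8},
    {"slide": [-0.01,-0.01,0],"yaw": 0.0,"gripper": 0.8}
  ]
}}

```text
time_s: 12.48
ee_pos: [0.4326, 0.2799, 0.0601]
eef_rot: [-3.141, 0.0, 0.752]
force: [-0.5, -0.9, 0.2]
grip_width: 0.0755
```

```bash
python3 - <<'E'
from h import *
c=snap('side','side5')
cv2.imwrite('pics/c5.png',cv2.resize(c['color'][180:320,235:385,::-1],None,fx=4,fy=4,interpolation=cv2.INTER_CUBIC))
E
```

```text
(no output)
```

View pics/c5.png

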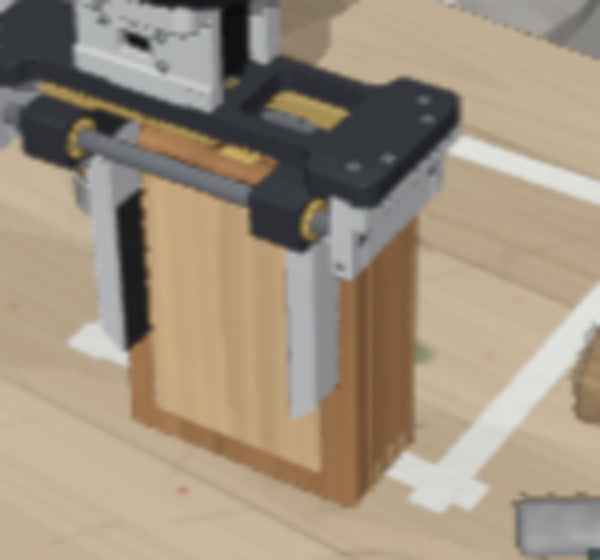

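```bash
python3 -c "
from m2 import *
foot('pics/side5.npz',[(132,415),(352,507),(413,440)],4,(235,180))"
```

```text
[0.4609 0.306  0.7322]
[[-0.3792 -0.1555]
 [-0.0883  0.4144]
 [ 0.4909 -0.3312]]
pics/side5.npz foot -0.09276858619363772 -0.01183595426384814 dyaw 0.01662256337981427
```

>>> {"api": "arm_command", "payload": {
  "increments": [
    {"slide": [0.003,0.003,0.003],"yaw": 0.07,"gripper": 0.8},
    {"slide": [0.006,0.006,0.003],"yaw": 0.14,"gripper": 0.8},
    {"slide": [0.007,0.007,0.0025],"yaw": 0.07,"gripper": 0.8},
    {"slide": [0.009,0.009,0.002],"yaw": 0.0,"gripper": 0.8},
    {"slide": [0.01,0.01,0.0015],"yaw": -0.07,"gripper": 0.8},
    {"slide": [0.011,0.011,0.001],"yaw": -0.14,"gripper": 0.8},
    {"slide": [0.012,0.012,0.0005],"yaw": -0.07,"gripper": 0.8},
    {"slide": [0.013,0.013,0],"yaw": 0,"gripper": 0.8}
  ]
}}

```text
time_s: 13.52
ee_pos: [0.4462, 0.2935, 0.06]
eef_rot: [3.142, -0.0, 0.755]
force: [1.3, 0.5, 0.0]
grip_width: 0.0753
```

>>> {"api": "arm_command", "payload": {
  "increments": [
    {"slide": [-0.004,-0.004,0.001],"yaw": 0.0,"gripper": 0.8},
    {"slide": [-0.001,-0.001,0.003],"yaw": 0.07,"gripper": 0.8},
    {"slide": [0.001,0.001,0.0025],"yaw": 0.14,"gripper": 0.8},
    {"slide": [0.002,0.002,0.002],"yaw": 0.07,"gripper": 0.8},
    {"slide": [0.003,0.003,0.0015],"yaw": 0,"gripper": 0.8},
    {"slide": [0.004,0.004,0.001],"yaw": -0.07,"gripper": 0.8},
    {"slide": [0.005,0.005,0.0005],"yaw": -0.14,"gripper": 0.8},
    {"slide": [0.006,0.006,0],"yaw": -0.07,"gripper": 0.8}
  ]
}}

```text
time_s: 14.52
ee_pos: [0.4519, 0.2992, 0.06]
eef_rot: [-3.142, -0.0, 0.682]
force: [-1.0, -0.5, 0.3]
grip_width: 0.0753
```

>>> {"api": "arm_command", "payload": {
  "increments": [
    {"slide": [-0.004,-0.004,0.001],"yaw": 0.0,"gripper": 0.8},
    {"slide": [-0.001,-0.001,0.003],"yaw": 0.08,"gripper": 0.8},
    {"slide": [0.001,0.001,0.0025],"yaw": 0.16,"gripper": 0.8},
    {"slide": [0.003,0.003,0.002],"yaw": 0.21,"gripper": 0.8},
    {"slide": [0.003,0.003,0.0015],"yaw": 0.14,"gripper": 0.8},
    {"slide": [0.004,0.004,0.001],"yaw": 0.07,"gripper": 0.8},
    {"slide": [0.005,0.005,0.0005],"yaw": 0,"gripper": 0.8},
    {"slide": [0.005,0.005,0],"yaw": 0.05,"gripper": 0.8}
  ]
}}

```text
time_s: 15.52
ee_pos: [0.4567, 0.3041, 0.0601]
eef_rot: [-3.142, 0.0, 0.731]
force: [1.0, 0.3, 0.7]
grip_width: 0.0749
```

>>> {"api": "arm_command", "payload": {
  "increments": [
    {"slide": [-0.005,-0.005,0],"yaw": 0.0,"gripper": 0.8},
    {"slide": [-0.015,-0.015,0.01],"yaw": 0.0,"gripper": 0.8},
    {"slide": [-0.02,-0.02,0.04],"yaw": 0.0,"gripper": 0.8},
    {"slide": [-0.02,-0.02,0.07],"yaw": 0.0,"gripper": 0.8},
    {"slide": [-0.02,-0.02,0.07],"yaw": 0.0,"gripper": 0.8}
  ]
}}

```text
time_s: 16.15
ee_pos: [0.4374, 0.2844, 0.132]
eef_rot: [3.141, -0.004, 0.731]
force: [-0.5, -0.2, -0.8]
grip_width: 0.075
```

```bash
python3 - <<'E'
from h import *
c=snap('side','side6')
cv2.imwrite('pics/c6.png',cv2.resize(c['color'][180:320,235:385,::-1],None,fx=4,fy=4,interpolation=cv2.INTER_CUBIC))
E
```

```text
(no output)
```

View pics/c6.png

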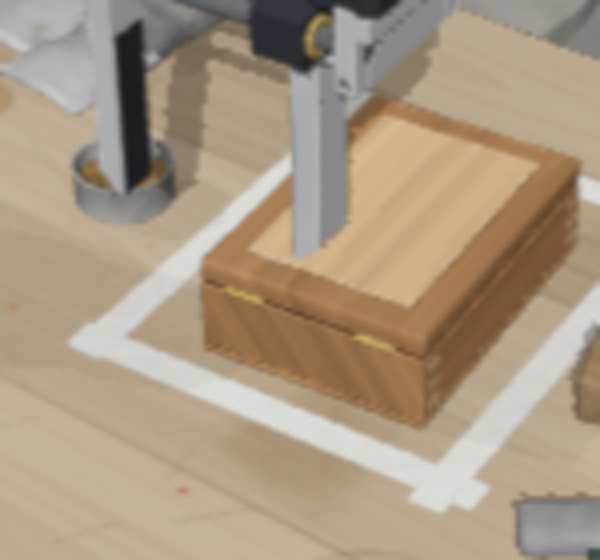

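>>> {"api": "arm_command", "payload": {
  "increments": [
    {"slide": [-0.03,-0.02,0.06],"yaw": 0.0,"gripper": 0.8},
    {"slide": [-0.06,-0.06,0.1],"yaw": 0.0,"gripper": 0.8},
    {"slide": [-0.09,-0.1,0.12],"yaw": 0.0,"gripper": 0.8},
    {"slide": [-0.11,-0.14,0.12],"yaw": 0.0,"gripper": 0.8},
    {"slide": [-0.11,-0.18,0.12],"yaw": 0.0,"gripper": 0.8},
    {"slide": [-0.11,-0.22,0.12],"yaw": 0.0,"gripper": 0.8},
    {"slide": [-0.11,-0.22,0.12],"yaw": 0.0,"gripper": 0.8},
    {"slide": [-0.11,-0.22,0.12],"yaw": 0.0,"gripper": 0.8}
  ]
}}

```text
time_s: 17.2
ee_pos: [0.3268, 0.0646, 0.2493]
eef_rot: [-3.141, 0.001, 0.733]
force: [0.0, 0.5, 0.9]
grip_width: 0.0752
```

```bash
python3 - <<'E'
from fit import *
S=np.load('pics/side6.npz')
w=ray(S,pix([(205,350),(425,427),(578,242),(118,340),(440,462)],4,(235,180)),0)[:,:2]-[.5417,.3925]
c,s=np.cos(.7156),np.sin(.7156);print(w@np.array([[c,-s],[s,c]]))
t=snap('top','top7')
cv2.imwrite('pics/t7.png',cv2.resize(t['color'][100:360,190:460,::-1],None,fx=2.3,fy=2.3,interpolation=cv2.INTER_CUBIC))
E
```

```text
[[-0.0917  0.0409]
 [-0.0833 -0.0665]
 [ 0.066  -0.0583]
 [-0.1067  0.0771]
 [-0.0986 -0.0831]]
```

View pics/t7.png

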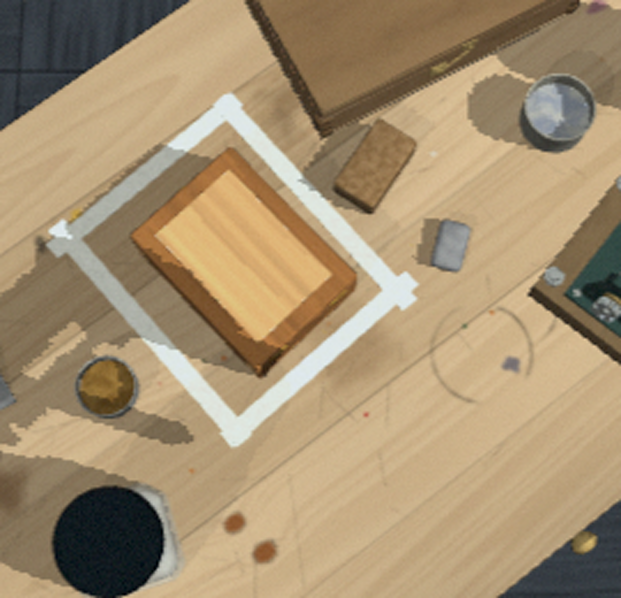

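```bash
python3 -c "
from station import job,readout
o=readout.get_obs();print(o['time_s'],abs(o['joint_vel']).max());print(job.hand_in())"
```

```text
17.25 0.012753778182620223
the job is handed in; nothing more can be done
None
```

The box now lies flat, lid up, inside the tape, and I handed the job in at 17.25 s. It did not topple the way you asked: it went over during the slide, before I made the separate push high on the lid.

- **Slide:** I pushed at about 60 mm up the lid face, because any lower would have brought the gripper's body against the box. A straight two-finger push there tilted the box about 0.05 rad. I let it settle back, then walked it forward with small left and right yaw pushes of the two fingertips.
- **Over the strip:** A side picture at 12.5 s showed the box standing upright. I measured its foot at x ≈ -93 mm in the tape frame, inside the -104 to -40 mm window.
- **Topple:** I went on walking it towards about -75 mm, and it fell forward during those strokes. I found this only in the next picture.
- **Final position:** From the side picture, the near corners of the back are at (-92, +41) and (-83, -67) mm and the far right corner at (+66, -58) mm. The fourth corner was hidden by a finger, but the top picture shows it well inside too. The tape corners measured the same way were up to 7 mm off, and the smallest margin to the tape is about 8 mm.
- **Other checks:** In the last top picture the box is clear of the tape all round and the bystanders look unmoved. The arm is withdrawn and touching nothing. I did not measure contact on the gripper's body, though I kept it above the box throughout the slide.

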